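# Square a hard drive into the corner stop

### The arm

A 7-joint arm with a two-finger parallel gripper is mounted at the origin on the work surface; the furniture and walls round the work are solid. World frame = base frame: x ahead of the robot, y to its left, z up, the work surface at z = 0. Lengths are in m, angles in degrees, forces in N, time in s.
With the tool pointing down it reaches from about 0.35 to 0.9 m from the base axis. Payload 8.1 kg.
Tool frame: the origin (TCP) lies at the very end of the fingers, on their centre line; the grasp point (between the pads) lies 19 mm behind it; z points along the fingers, y is the line along which they close (so a half turn about z gives the same grasp; the last joint's range is limited). The gripper opens to 85 mm and grips with 20 to 120 N. Pads are 22 mm wide; open, the fingers measure 114 mm over their backs; the gripper's body (76 mm by 85 mm) begins 54 mm behind the grasp point. The pads swing forward as they close: fully open they stand 13 mm farther back than shut.
Start: joints at [64.309, 24.895, 1.432, 90.138, -0.665, 64.973, -4.303], TCP at [0.212, -0.588, 0.231] pointing down, gripper open.
Joint ranges: [-149.89, 149.89], [-25.12, 119.58], [-72.63, 75.52], [4.76, 147.25], [-75.54, 255.54], [6.69, 114.76], [-157.13, 157.13]. Speed limits (degrees/s): [127.2, 127.2, 172.46, 172.46, 180, 180, 180].

### API

Orientations are given as a 3x3 rotation matrix whose columns are the frame's x, y, z axes.
In Python, from plant import manip, vision, ticket gives the robot as it stands. The module is installed in compiled form; this text tells all that it offers.
- The arm moves only by the tool jog_arm, never from a script. Its arguments are lists of equal length, an entry for each row: "dp": the shift along the tool's x, y, z in m, a list of three; "delta_rot": the turn, a rotation vector about the tool's x, y, z in rad, a list of three; "hand": the opening, from 0 (shut) to 1 (fully open). A call has 1 to 8 rows; each row shifts and turns the commanded pose from where the row before left it, along the tool's axes as they then stand; what a row does not reach is not made up. A row lasts 1/12 s, in which the tool goes at most 41.7 mm and 7.16 degrees, less where a joint would pass 70% of its speed; a pose out of reach is approached as far as the arm can. A call with a gripper value outside its range is refused whole. The fingers move at their own pace and stop on an object; "grip_force" is the grip in N (left out, the last holds). Time passes only in rows, so rows that do not move let the fingers close. It gives the time, the measured TCP pose, the force, the opening and the grip force at its end, in the units of the state.
- manip.get_state(): the state, without advancing time (a new reading comes with each control period).
- vision.read_camera(name): name is "side" or "top"; returns a dict with "frame" (384x512x3 uint8, red, green, blue), "K" (3x3 intrinsics, pixels), "D" ([k1, k2, p1, p2, k3] as OpenCV has them; the pictures are not rectified), "world_to_cam" (4x4, takes a point from world to camera coordinates). Camera axes: x right, y up, looking along -z (the intrinsics and any distortion apply to the point x, -y, -z); pixel columns grow to the right and rows downward; lengths in m; the calibration is good to about 2 mm. A picture is of the moment at which its call begins. There is no depth.
- ticket.finish_job(): hands the job in; it is judged then, once.
The state is a dict: "t": time; "qpos": joint angles; "qd": joint speeds; "effort": joint torques, N m; "eef_pos": TCP position; "ee_rot": TCP orientation; "wrist_force": force on the tool from outside, world axes, zero at the start; "moment": the same for the moment, N m; "opening": finger opening in m; "grip_force": force on a finger pad.
Only numpy, scipy, OpenCV 4.12 (cv2) and the standard library are available. Lean on these libraries where they do the work, as an engineer would, in place of code of your own. Each camera call takes 0.05 s, during which the arm holds its last target. There are 200 camera calls.

### The job

Push the hard drive along the table top into the corner of the L-shaped aluminium stop, so that its long side lies flat against the long rail and its left end touches the short rail, ready to be unscrewed. Only push it with the fingers: it must stay flat on the table, never gripped, lifted or tipped. Leave the other things on the table where they are.

Things in the scene. Friction and masses are not known exactly. Their poses are not given: they have to be found in the camera images.
- stop: fixed L of two bright aluminium rails, 14 mm wide, 16 mm high. Origin: inner corner, at table level. The long rail runs 190 mm along its -y (to the robot's right), inner face the plane x = 0, looking to -x (to the robot). The short rail runs 130 mm along its -x (towards the robot), inner face the plane y = 0, looking to -y. Yaw -0.1 to 0.25.
- seat (a point): where the drive's origin lies when seated: x = -0.051, y = -0.075 from the corner in the stop's frame, at table level; axes as the stop's. The seated drive's own x axis points along the stop's -y. The drive starts 1 to 7 cm short of the long rail and 3 to 12 cm short of the short one, up to 0.3 rad out of line
- drive: loose silver 3.5 inch hard drive, label up, about 0.5 kg, 150 mm (own x) by 102 mm (own y), about 28 mm high; push it below 18 mm above the table. Origin: centre of the underside; long sides 51 mm from it, -x end 75 mm, +x end 72 mm. The -x end looks to the short rail (left). Sliding it takes about 2 to 5 N
- fan: bystander: black case fan lying flat, 80x80x25 mm, origin at the centre of its underside; loose, leave alone
- heatsink: bystander: silver finned heat sink, 63x70x34 mm, origin at the centre of its underside; loose, leave alone
- tape: bystander: black roll of tape lying flat, 58 mm across, 19 mm high, origin at the centre of its underside; loose, leave alone

How it is judged (in metres and radians):
At the end, for the whole second after the job is handed in: The drive lies flat and still on the table in the corner of the stop: its origin within 4 mm of the seated place along either rail (so no more than about 4 mm of gap at the long rail and at the short rail) and in line with the rails within 0.04 rad (x of drive in the frame of stop between -0.055 and -0.047 m and y of drive in the frame of stop between -0.079 and -0.071 m and angle between the x axis of drive and the y axis of stop, either way round below 0.04 rad and angle between drive's own z axis and vertical below 0.04 rad and height (world z) of drive below 0.004 m and linear speed of drive below 0.01 m/s); the robot touches nothing.
It fails at once if the drive is lifted or tipped (origin more than 10 mm up, or tilted more than 0.12 rad) (height (world z) of drive above 0.01 m or angle between drive's own z axis and vertical above 0.12 rad).
It fails at once if the fan is displaced by more than 15 mm (distance of fan from where it was at the start of the episode above 0.015 m).
It fails at once if the heat sink is displaced by more than 15 mm (distance of heatsink from where it was at the start of the episode above 0.015 m).
It fails at once if the tape roll is displaced by more than 15 mm (distance of tape from where it was at the start of the episode above 0.015 m).
It also fails if it takes over 48 s, if anything falls off the work surface, if the arm or the gripper's body presses on something with over 40 N, if the wrist force passes 120 N, or if a joint passes its speed limit or range.

## Working session

There is one attempt and no reset: what is moved stays moved. The work goes in short steps, Python scripts to look and compute and a tool call to move; the robot and the scene stay as the last step left them, time stands still between calls to the robot, and variables do not carry over. Pictures are saved under pics/ and viewed, at most 10 in all, crops included, and the job is handed in when it is done.

Besides the shell and the picture viewer there is one more tool, called after ">>>" as name(argument=value, ...), one argument or row to a line, values as JSON. jog_arm: Moves the arm, as the interface text tells. Its arguments: {"type":"object","properties":{"dp":{"type":"array","items":{"type":"array","items":{"type":"number"}}},"delta_rot":{"type":"array","items":{"type":"array","items":{"type":"number"}}},"hand":{"type":"array","items":{"type":"number"}},"grip_force":{"type":"number"}},"required":["dp","delta_rot","hand"]}

```bash
mkdir -p pics; python3 - <<'E'
from plant import manip, vision
import cv2,numpy as np,pickle
s=manip.get_state();print({k:np.round(v,3).tolist() for k,v in s.items() if k in('t','eef_pos','ee_rot','wrist_force','opening')})
for n in('top','side'):
    c=vision.read_camera(n);pickle.dump(c,open(f'{n}.pkl','wb'))
    cv2.imwrite(f'pics/{n}0.png',cv2.resize(c['frame'][:,:,::-1],(800,600)))
    print(n,c['K'].tolist(),c['D'],np.round(c['world_to_cam'],3).tolist())
E
```

```text
{'t': 0.0, 'eef_pos': [0.212, -0.588, 0.23], 'ee_rot': [[0.941, 0.339, -0.001], [0.339, -0.941, 0.001], [-0.0, -0.002, -1.0]], 'wrist_force': [0.684, -0.052, 0.432], 'opening': 0.086}
top [[393.4730467500726, 0.0, 248.56104817900498], [0.0, 393.4730467500726, 189.11835892554205], [0.0, 0.0, 1.0]] [-0.10357947  0.          0.          0.          0.        ] [[0.022, -1.0, 0.011, -0.103], [0.998, 0.022, 0.064, -0.423], [-0.064, 0.01, 0.998, -0.857], [0.0, 0.0, 0.0, 1.0]]
side [[486.19773029544143, 0.0, 254.3655907305258], [0.0, 486.19773029544143, 190.11057772496525], [0.0, 0.0, 1.0]] [0.0494791 0.        0.        0.        0.       ] [[-0.994, -0.107, -0.009, 0.431], [0.055, -0.581, 0.812, -0.123], [-0.092, 0.807, 0.584, -1.061], [0.0, 0.0, 0.0, 1.0]]
```

View pics/top0.png

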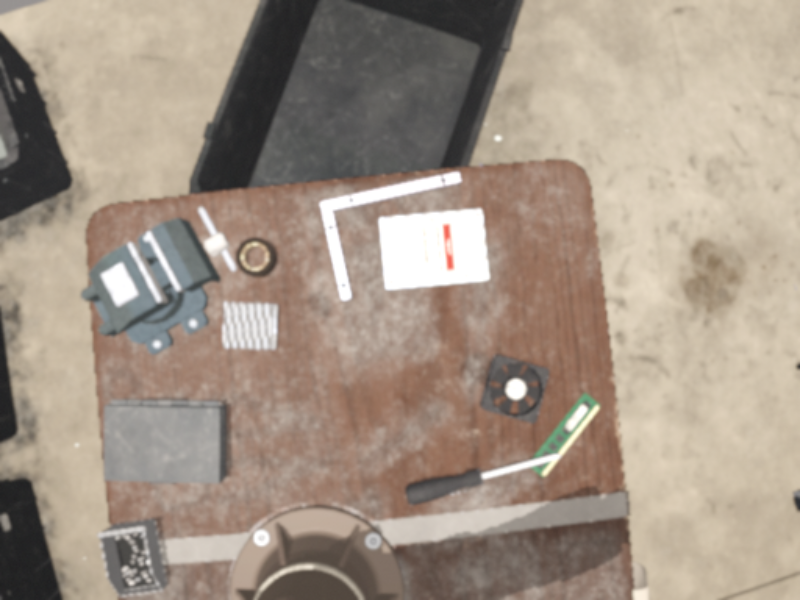

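View pics/side0.png

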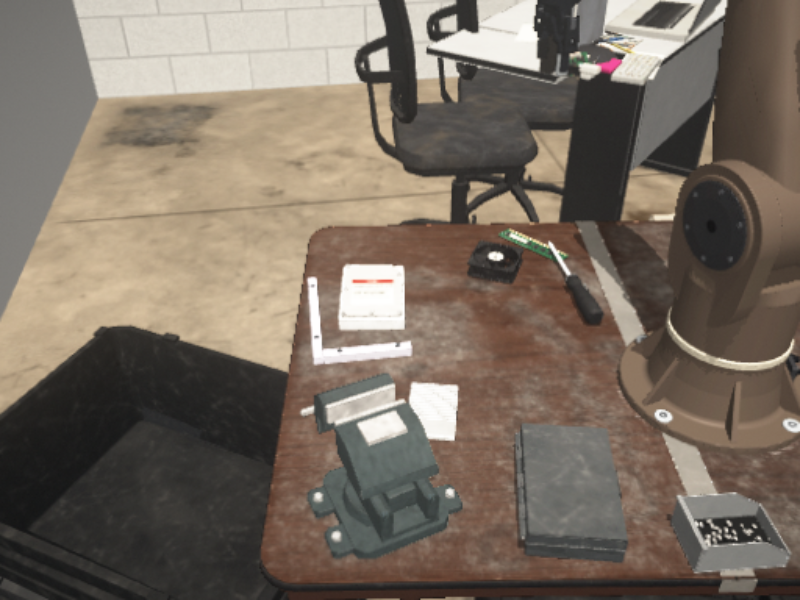

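The top view shows the L stop with its corner at about (325,205) of 800x600. The drive centre is near (435,248), the fan at (515,388), the tape at (255,257) and the heat sink at (250,326). The drive's way into the corner is clear.

```bash
cat >h.py <<'E'
from plant import manip, vision
import cv2,numpy as np
def ray(c,px,z):
    px=np.asarray(px,float).reshape(-1,1,2)
    u=cv2.undistortPoints(px,c['K'],c['D']).reshape(-1,2)
    T=np.asarray(c['world_to_cam']);R=T[:3,:3];C=-R.T@T[:3,3]
    d=np.c_[u[:,0],-u[:,1],-np.ones(len(u))]@R
    return C+d*((z-C[2])/d[:,2])[:,None]
def edges(c,thr=150):
    f=c['frame'];hsv=cv2.cvtColor(f,cv2.COLOR_RGB2HSV)
    return ((hsv[...,2]>thr)&(hsv[...,1]<60)).astype(np.uint8)
def measure(save=None,thr=170):
    c=vision.read_camera('top');m=edges(c,thr)
    cs,_=cv2.findContours(m,cv2.RETR_EXTERNAL,cv2.CHAIN_APPROX_NONE)
    out=[]
    for k in cs:
        a=cv2.contourArea(k);x,y,w,h=cv2.boundingRect(k)
        if a<150 or x<190 or x+w>340 or y<100 or y+h>220: continue
        out.append(k)
    if save:
        cv2.imwrite(save,cv2.resize(c['frame'][90:240,170:370,::-1],(800,600),interpolation=cv2.INTER_CUBIC))
    return c,out
E
python3 - <<'E'
from h import *
for thr in(150,180):
  c,o=measure('pics/crop0.png',thr)
  for k in o:
    a=cv2.contourArea(k)
    ap=cv2.approxPolyDP(k,3,True).reshape(-1,2)
    z=.028 if len(ap)<=5 else .016
    P=ray(c,k.reshape(-1,2),z)[:,:2].astype(np.float32)
    r=cv2.minAreaRect(P)
    print(thr,a,z,r,ap.tolist());print(np.round(ray(c,ap,z)[:,:2],4).tolist())
T=c['world_to_cam'];print(-T[:3,:3].T@T[:3,3])
E
```

```text
180 1453.0 0.016 ((0.5327971577644348, -0.05789458751678467), (0.13327521085739136, 0.2846696376800537), 49.91077423095703) [[294, 110], [216, 123], [204, 129], [213, 175], [201, 175], [198, 183], [202, 186], [208, 182], [207, 188], [217, 200], [212, 207], [224, 191], [213, 135], [293, 117]]
[[0.6057, -0.1924], [0.5714, -0.0178], [0.5572, 0.0087], [0.4543, -0.0145], [0.4537, 0.0121], [0.4358, 0.0182], [0.4293, 0.0091], [0.4385, -0.0039], [0.4252, -0.002], [0.3992, -0.0249], [0.3835, -0.0142], [0.4194, -0.0398], [0.544, -0.0119], [0.5895, -0.1903]]
[ 0.36901957 -0.08557477  0.88321507]
```

View pics/crop0.png

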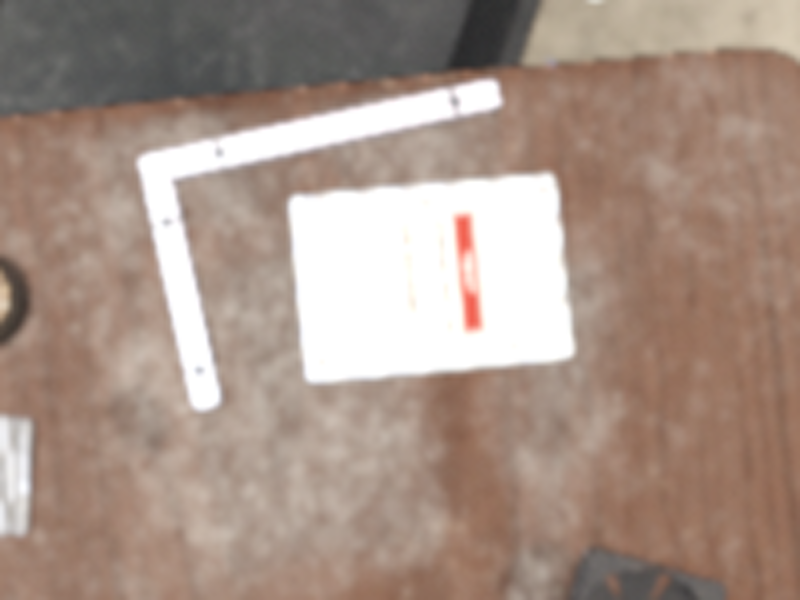

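The crop shows, in 4x crop pixels, the drive corners at (290,197), (556,175), (574,357) and (307,381). The inner rail corner is at about (175,180). The rail ends are at (502,105) and (220,403).

```bash
cat >>h.py <<'E'
def fitline(c,K,a,b,z,tol=2.0):
    """contour pts near the segment a-b (full px), cast on plane z, line fit -> point, unit dir (a->b)"""
    a,b=np.float64(a),np.float64(b);L=np.linalg.norm(b-a);u=(b-a)/L
    q=K-a;s=q@u;d=np.abs(q@np.array([-u[1],u[0]]))
    k=K[(s>.12*L)&(s<.88*L)&(d<tol)]
    vx,vy,x,y=cv2.fitLine(ray(c,k,z)[:,:2].astype(np.float32),cv2.DIST_HUBER,0,.01,.01).ravel()
    v=np.array([vx,vy]);w=(ray(c,[b],z)-ray(c,[a],z))[0,:2]
    return np.array([x,y]),v*np.sign(v@w),len(k)
def cross(l,m):
    t=np.linalg.solve(np.c_[l[1],-m[1]],m[0]-l[0]);return l[0]+t[0]*l[1]
def contour(c):
    g=cv2.resize(cv2.GaussianBlur(c['frame'],(3,3),0),None,fx=4,fy=4,interpolation=cv2.INTER_LINEAR)
    g=g[...,2]  # blue: white vs brown
    m=(g>165).astype(np.uint8)
    cs,_=cv2.findContours(m,cv2.RETR_EXTERNAL,cv2.CHAIN_APPROX_NONE)
    return (np.vstack([k.reshape(-1,2) for k in cs if cv2.contourArea(k)>1500])+.5)/4-.5
def crop(x,y): return (170+x/4-.4,90+y/4-.4)
E
python3 - <<'E'
from h import *
c=vision.read_camera('top');K=contour(c)
lr=fitline(c,K,crop(175,180),crop(502,105),0)
lo=fitline(c,K,crop(139,160),crop(498,80),.016)
sr=fitline(c,K,crop(175,180),crop(220,403),0)
so=fitline(c,K,crop(139,160),crop(193,410),.016)
C=cross(lr,sr)
for n,l in(('lr',lr),('lo',lo),('sr',sr),('so',so)): print(n,l,np.degrees(np.arctan2(l[1][1],l[1][0])), abs(np.cross(l[1],l[0]-C)))
print('corner',C)
D=[crop(*p) for p in((290,197),(556,175),(574,357),(307,381))]
far=fitline(c,K,D[0],D[1],.028);right=fitline(c,K,D[1],D[2],.028)
near=fitline(c,K,D[3],D[2],0);left=fitline(c,K,D[0],D[3],.028)
near2=fitline(c,K,D[3],D[2],.028)
for n,l in(('far',far),('right',right),('near0',near),('near28',near2),('left',left)): print(n,l,np.degrees(np.arctan2(l[1][1],l[1][0])))
print('corners TL,TR,BR(z0),BL',cross(far,left),cross(far,right),cross(near,right),cross(near,left))
E
```

```text
lr (array([ 0.5733176 , -0.11598512], dtype=float32), array([ 0.2385456 , -0.97113132]), 249) -76.19928417407685 2.42861286636753e-17
lo (array([ 0.5865404 , -0.09982012], dtype=float32), array([ 0.23643041, -0.97164845]), 244) -76.32404504401799 0.01690450083003236
sr (array([ 0.48493326, -0.02741201], dtype=float32), array([-0.96859056, -0.24866115]), 169) -165.60170042688407 1.8041405036584024e-09
so (array([ 0.48517078, -0.00663914], dtype=float32), array([-0.97248256, -0.23297562]), 191) -166.5276774919858 0.01910019351328942
corner [ 0.54760841 -0.01132174]
far (array([ 0.54691106, -0.16458456], dtype=float32), array([ 0.11514916, -0.99334824]), 191) -83.3877715931186
right (array([ 0.5009284 , -0.23031408], dtype=float32), array([-0.9915691, -0.1295791]), 138) -172.55472946836383
near0 (array([ 0.4421758 , -0.17221999], dtype=float32), array([ 0.12852846, -0.99170583]), 203) -82.61543413367549
near28 (array([ 0.4398566 , -0.16947314], dtype=float32), array([ 0.12852858, -0.99170583]), 203) -82.61542736013735
left (array([ 0.4850396 , -0.07953106], dtype=float32), array([-0.99512678, -0.09860356]), 133) -174.3412369239227
corners TL,TR,BR(z0),BL [ 0.53646101 -0.07443589] [ 0.55373057 -0.22341384] [ 0.4505581  -0.23689651] [ 0.43085879 -0.08489964]<stdin>:8: DeprecationWarning: Arrays of 2-dimensional vectors are deprecated. Use arrays of 3-dimensional vectors instead. (deprecated in NumPy 2.0)
```

>>> jog_arm(
  dp=[
    [0,0,0],
    [0.018,-0.024,-0.0],
    [0.018,-0.024,0],
    [0.018,-0.024,0],
    [0.018,-0.024,0],
    [0.018,-0.024,0],
    [0.018,-0.024,0],
    [0.018,-0.024,0],
  ],
  delta_rot=[
    [0,0,0.105],
    [0,0,0],
    [0,0,0],
    [0,0,0],
    [0,0,0],
    [0,0,0],
    [0,0,0],
    [0,0,0],
  ],
  hand=[0.5,0.5,0.5,0.5,0.5,0.5,0.5,0.5],
)

```text
t: 0.92
eef_pos: [0.2944, -0.3934, 0.2313]
ee_rot: [[0.971, 0.238, 0.0], [0.238, -0.971, -0.0], [0.0, 0.0, -1.0]]
wrist_force: [0.8, -0.2, -0.7]
opening: 0.0427
grip_force: 0.0
```

```bash
cat >>h.py <<'E'
C0=np.array([.549,-.010]);YAW=np.radians(13.75)
EX=np.array([np.cos(YAW),np.sin(YAW)]);EY=np.array([-EX[1],EX[0]])
def st():
    s=manip.get_state();d=s['eef_pos'][:2]-C0;R=s['ee_rot']
    print('t',round(s['t'],2),'stopframe',np.round([d@EX,d@EY],4),'z',round(s['eef_pos'][2],4),'yaw',round(np.degrees(np.arctan2(R[1,0],R[0,0])),2),'tilt',np.round(R[:2,2],3),'F(stop)',np.round([s['wrist_force'][:2]@EX,s['wrist_force'][:2]@EY,s['wrist_force'][2]],2),'open',round(s['opening'],4))
E
python3 -c "from h import *;st()"
```

```text
t 0.92 stopframe [-0.3384 -0.3119] z 0.2313 yaw 13.79 tilt [ 0. -0.] F(stop) [ 0.76 -0.39 -0.69] open 0.0427
```

>>> jog_arm(
  dp=[
    [0.023,-0.026,0.01],
    [0.023,-0.026,0.01],
    [0.023,-0.026,0.015],
    [0.023,-0.026,0.015],
    [0.023,-0.026,0.02],
    [0.023,-0.026,0.02],
    [0.023,-0.026,0.02],
    [0,0,0.02],
  ],
  delta_rot=[
    [0,0,0],
    [0,0,0],
    [0,0,0],
    [0,0,0],
    [0,0,0],
    [0,0,0],
    [0,0,0],
    [0,0,0],
  ],
  hand=[0.5,0.5,0.5,0.5,0.5,0.5,0.5,0.5],
)

```text
t: 1.58
eef_pos: [0.4107, -0.1734, 0.101]
ee_rot: [[0.969, 0.246, 0.003], [0.246, -0.969, 0.002], [0.004, -0.001, -1.0]]
wrist_force: [0.6, -0.8, 0.8]
opening: 0.0424
grip_force: 0.0
```

```bash
python3 -c "
from h import *;st()
c=vision.read_camera('side');cv2.imwrite('pics/s1.png',cv2.resize(c['frame'][130:280,150:350,::-1],(800,600)))"
```

```text
t 1.58 stopframe [-0.1732 -0.1259] z 0.101 yaw 14.24 tilt [0.003 0.002] F(stop) [ 0.43 -0.97  0.76] open 0.0424
```

View pics/s1.png

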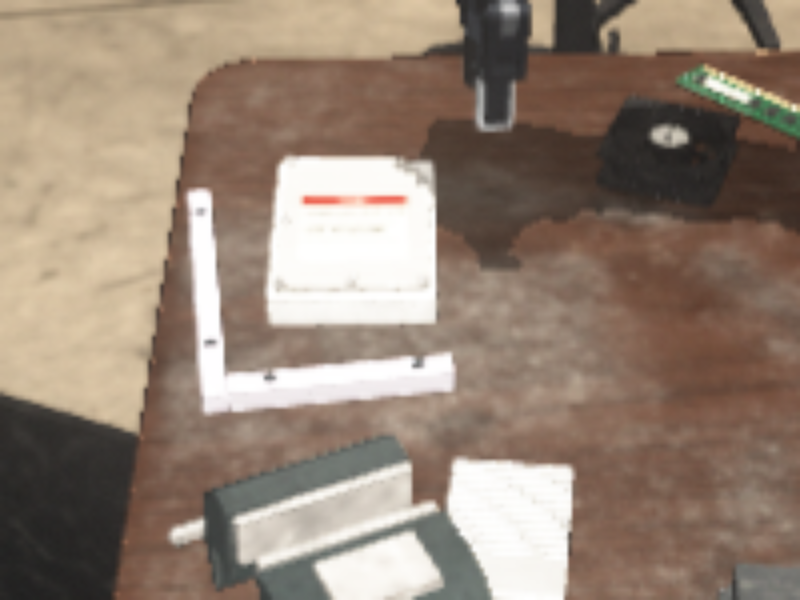

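The side view shows the fingertips at about (495,130) in the crop. They are above clear table, between the drive (right edge at about 435) and the fan (left edge at about 600).

>>> jog_arm(
  dp=[
    [0,0,0.025],
    [0,0,0.025],
    [0,0,0.02],
    [0,0,0.014],
    [0,0,0.007],
    [0,0,0.003],
    [0,0,0],
    [0.005,0,0],
  ],
  delta_rot=[
    [0,0,0],
    [0,0,0],
    [0,0,0],
    [0,0,0],
    [0,0,0],
    [0,0,0],
    [0,0,0],
    [0,0,0],
  ],
  hand=[0.5,0.5,0.5,0.5,0.5,0.5,0.5,0.5],
)

```text
t: 2.3
eef_pos: [0.4114, -0.1792, 0.0079]
ee_rot: [[0.971, 0.237, -0.0], [0.237, -0.971, -0.001], [-0.001, 0.0, -1.0]]
wrist_force: [0.2, -0.4, 0.1]
opening: 0.0428
grip_force: 0.0
```

```bash
python3 -c "from h import *;st()"
```

```text
t 2.3 stopframe [-0.1739 -0.1317] z 0.0079 yaw 13.72 tilt [-0.    -0.001] F(stop) [ 0.09 -0.43  0.08] open 0.0428
```

>>> jog_arm(
  dp=[
    [0.005,0,0],
    [0.005,0,0],
    [0.005,0,0],
    [0.005,0,0],
    [0.005,0,0],
    [0.005,0,0],
    [0.005,0,0],
    [0.005,0,0],
  ],
  delta_rot=[
    [0,0,0],
    [0,0,0],
    [0,0,0],
    [0,0,0],
    [0,0,0],
    [0,0,0],
    [0,0,0],
    [0,0,0],
  ],
  hand=[0.5,0.5,0.5,0.5,0.5,0.5,0.5,0.5],
)

```text
t: 2.97
eef_pos: [0.4497, -0.1696, 0.0072]
ee_rot: [[0.971, 0.237, -0.003], [0.237, -0.971, -0.001], [-0.003, -0.0, -1.0]]
wrist_force: [-4.5, -3.4, 4.2]
opening: 0.043
grip_force: 2.8
```

>>> jog_arm(
  dp=[
    [0.003,0,0],
    [0.003,0,0],
    [0.002,0,0],
    [0.002,0,0],
    [0,0,0],
  ],
  delta_rot=[
    [0,0,0],
    [0,0,0],
    [0,0,0],
    [0,0,0],
    [0,0,0],
  ],
  hand=[0.5,0.5,0.5,0.5,0.5],
)

```text
t: 3.38
eef_pos: [0.4596, -0.1665, 0.0072]
ee_rot: [[0.971, 0.238, -0.002], [0.238, -0.971, 0.0], [-0.002, -0.001, -1.0]]
wrist_force: [-4.0, -1.0, 1.2]
opening: 0.0426
grip_force: 2.4
```

```bash
python3 -c "
from h import *;st()
c=vision.read_camera('side');cv2.imwrite('pics/s2.png',cv2.resize(c['frame'][130:280,150:350,::-1],(800,600)))"
```

```text
t 3.38 stopframe [-0.124  -0.1308] z 0.0072 yaw 13.79 tilt [-0.002  0.   ] F(stop) [-4.11  0.01  1.22] open 0.0426
```

View pics/s2.png

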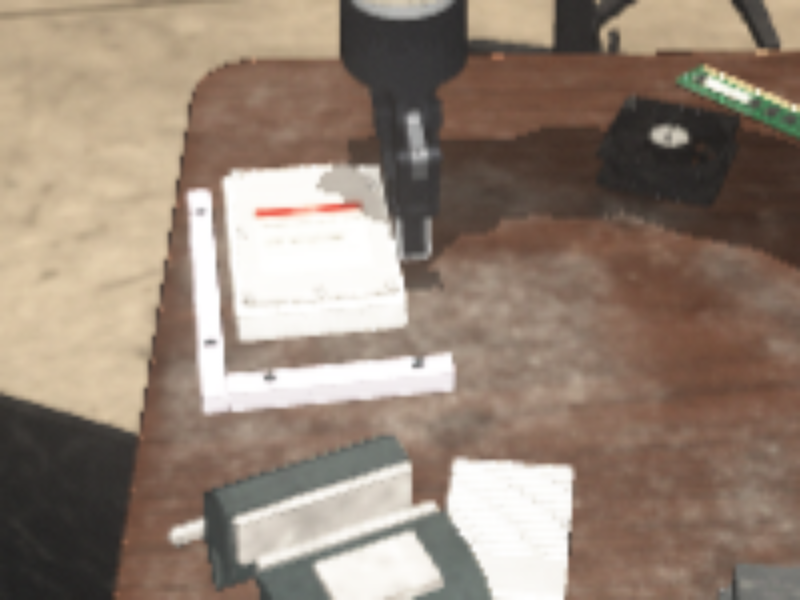

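The picture shows the drive nearly parallel to the long rail, with a small gap between x = 210 and 230 in the crop.

>>> jog_arm(
  dp=[
    [0.003,0,0],
    [0.003,0,0],
    [0.002,0,0],
    [0.001,0,0],
    [0.001,0,0],
    [0,0,0],
  ],
  delta_rot=[
    [0,0,0],
    [0,0,0],
    [0,0,0],
    [0,0,0],
    [0,0,0],
    [0,0,0],
  ],
  hand=[0.5,0.5,0.5,0.5,0.5,0.5],
)

```text
t: 3.93
eef_pos: [0.4689, -0.1643, 0.0071]
ee_rot: [[0.971, 0.238, -0.003], [0.238, -0.971, -0.0], [-0.003, -0.001, -1.0]]
wrist_force: [-6.8, -2.9, 4.1]
opening: 0.0425
grip_force: 3.5
```

```bash
python3 -c "from h import *;st()"
```

```text
t 3.93 stopframe [-0.1145 -0.1309] z 0.0071 yaw 13.78 tilt [-0.003 -0.   ] F(stop) [-7.33 -1.18  4.05] open 0.0425
```

>>> jog_arm(
  dp=[
    [0.001,0,0],
    [0.001,0,0],
    [0,0,0],
  ],
  delta_rot=[
    [0,0,0],
    [0,0,0],
    [0,0,0],
  ],
  hand=[0.5,0.5,0.5],
)

```text
t: 4.18
eef_pos: [0.4689, -0.1643, 0.0069]
ee_rot: [[0.971, 0.238, -0.006], [0.238, -0.971, -0.0], [-0.006, -0.001, -1.0]]
wrist_force: [-11.8, -3.3, 8.9]
opening: 0.0426
grip_force: 6.3
```

>>> jog_arm(
  dp=[
    [0.001,0,0],
    [0.001,0,0],
    [0,0,0],
  ],
  delta_rot=[
    [0,0,0],
    [0,0,0],
    [0,0,0],
  ],
  hand=[0.5,0.5,0.5],
)

```text
t: 4.43
eef_pos: [0.4689, -0.1642, 0.0067]
ee_rot: [[0.971, 0.237, -0.009], [0.237, -0.972, -0.001], [-0.009, -0.002, -1.0]]
wrist_force: [-17.8, -6.0, 13.4]
opening: 0.0429
grip_force: 8.9
```

```bash
python3 -c "from h import *;st()"
```

```text
t 4.43 stopframe [-0.1145 -0.1307] z 0.0067 yaw 13.71 tilt [-0.009 -0.001] F(stop) [-18.71  -1.61  13.39] open 0.0429
```

>>> jog_arm(
  dp=[
    [-0.006,0,0],
    [-0.01,0,0],
    [-0.01,0,-0.01],
    [0,0.015,-0.025],
    [0,0.025,-0.025],
    [0.01,0.025,0],
    [0.025,0.025,0],
    [0.025,0.025,0],
  ],
  delta_rot=[
    [0,0,0],
    [0,0,0],
    [0,0,0],
    [0,0,0],
    [0,0,0],
    [0,0,0],
    [0,0,0],
    [0,0,0],
  ],
  hand=[0.5,0.5,0.5,0.2,0,0,0,0],
)

```text
t: 5.1
eef_pos: [0.5357, -0.2686, 0.0685]
ee_rot: [[0.971, 0.237, 0.003], [0.237, -0.971, -0.001], [0.002, 0.002, -1.0]]
wrist_force: [0.5, -0.7, -0.4]
opening: 0.0001
grip_force: 0.0
```

>>> jog_arm(
  dp=[
    [0.02,0,0],
    [0,0,0],
    [0,0,0],
  ],
  delta_rot=[
    [0,0,0],
    [0,0,0],
    [0,0,0],
  ],
  hand=[0,0,0],
)

```text
t: 5.35
eef_pos: [0.5554, -0.2614, 0.0671]
ee_rot: [[0.971, 0.24, 0.002], [0.24, -0.971, 0.0], [0.002, -0.0, -1.0]]
wrist_force: [-0.9, -0.0, 0.0]
opening: 0.0003
grip_force: 0.0
```

```bash
python3 -c "
from h import *;st()
c=vision.read_camera('side');cv2.imwrite('pics/s3.png',cv2.resize(c['frame'][130:280,150:350,::-1],(800,600)))"
```

```text
t 5.35 stopframe [-0.0535 -0.2457] z 0.0671 yaw 13.87 tilt [0.002 0.   ] F(stop) [-0.84  0.2   0.04] open 0.0003
```

View pics/s3.png

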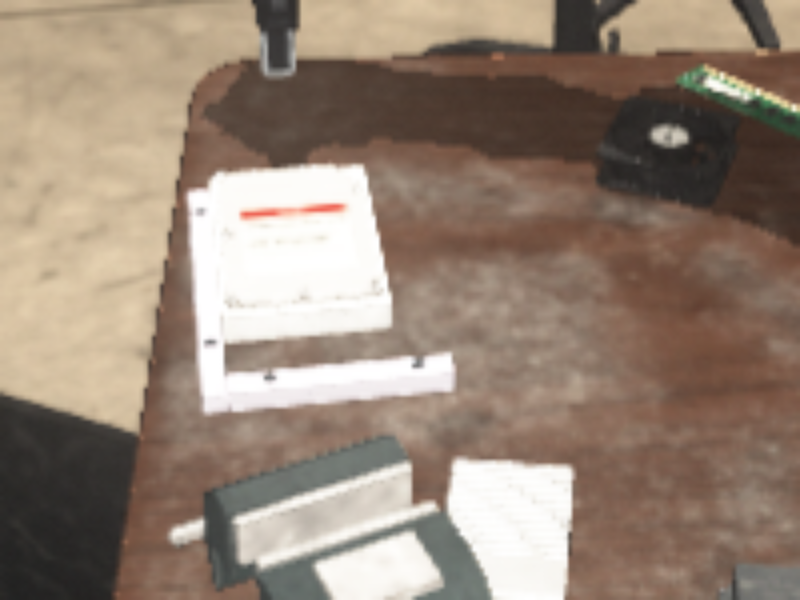

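The drive lies along the rail, and the shut fingers, at about (278,70), are above clear table beyond its right end.

>>> jog_arm(
  dp=[
    [0,0.004,0.02],
    [0,0,0.02],
    [0,0,0.012],
    [0,0,0.006],
    [0,0,0.001],
    [0,-0.003,0],
    [0,-0.003,0],
    [0,-0.003,0],
  ],
  delta_rot=[
    [0,0,0],
    [0,0,0],
    [0,0,0],
    [0,0,0],
    [0,0,0],
    [0,0,0],
    [0,0,0],
    [0,0,0],
  ],
  hand=[0,0,0,0,0,0,0,0],
)

```text
t: 6.07
eef_pos: [0.5533, -0.2569, 0.0093]
ee_rot: [[0.971, 0.239, 0.001], [0.239, -0.971, -0.0], [0.001, 0.001, -1.0]]
wrist_force: [0.4, -0.3, -0.4]
opening: 0.0001
grip_force: 0.0
```

>>> jog_arm(
  dp=[
    [0,-0.004,0],
    [0,-0.004,0],
    [0,-0.004,0],
    [0,-0.004,0],
    [0,-0.004,0],
    [0,-0.004,0],
    [0,-0.004,0],
    [0,-0.004,0],
  ],
  delta_rot=[
    [0,0,0],
    [0,0,0],
    [0,0,0],
    [0,0,0],
    [0,0,0],
    [0,0,0],
    [0,0,0],
    [0,0,0],
  ],
  hand=[0,0,0,0,0,0,0,0],
)

```text
t: 6.73
eef_pos: [0.5451, -0.2257, 0.0083]
ee_rot: [[0.971, 0.238, 0.0], [0.238, -0.971, -0.0], [-0.0, 0.0, -1.0]]
wrist_force: [-0.5, -0.2, 0.1]
opening: -0.0001
grip_force: 0.3
```

```bash
python3 -c "from h import *;st()"
```

```text
t 6.73 stopframe [-0.0551 -0.2086] z 0.0083 yaw 13.8 tilt [ 0. -0.] F(stop) [-0.49 -0.11  0.05] open -0.0001
```

Next I push on to about sy = -0.167.

>>> jog_arm(
  dp=[
    [0,-0.004,0],
    [0,-0.004,0],
    [0,-0.004,0],
    [0,-0.004,0],
    [0,-0.004,0],
    [0,-0.004,0],
    [0,-0.004,0],
    [0,-0.004,0],
  ],
  delta_rot=[
    [0,0,0],
    [0,0,0],
    [0,0,0],
    [0,0,0],
    [0,0,0],
    [0,0,0],
    [0,0,0],
    [0,0,0],
  ],
  hand=[0,0,0,0,0,0,0,0],
)

```text
t: 7.4
eef_pos: [0.5374, -0.1947, 0.0083]
ee_rot: [[0.971, 0.238, 0.0], [0.238, -0.971, -0.0], [0.0, 0.0, -1.0]]
wrist_force: [0.4, -3.7, -1.2]
opening: -0.0001
grip_force: 1.5
```

```bash
python3 -c "
from h import *;st()
c=vision.read_camera('side');cv2.imwrite('pics/s4.png',cv2.resize(c['frame'][130:280,150:350,::-1],(800,600)))"
```

```text
t 7.4 stopframe [-0.0551 -0.1767] z 0.0083 yaw 13.79 tilt [ 0. -0.] F(stop) [-0.51 -3.71 -1.2 ] open -0.0001
```

View pics/s4.png

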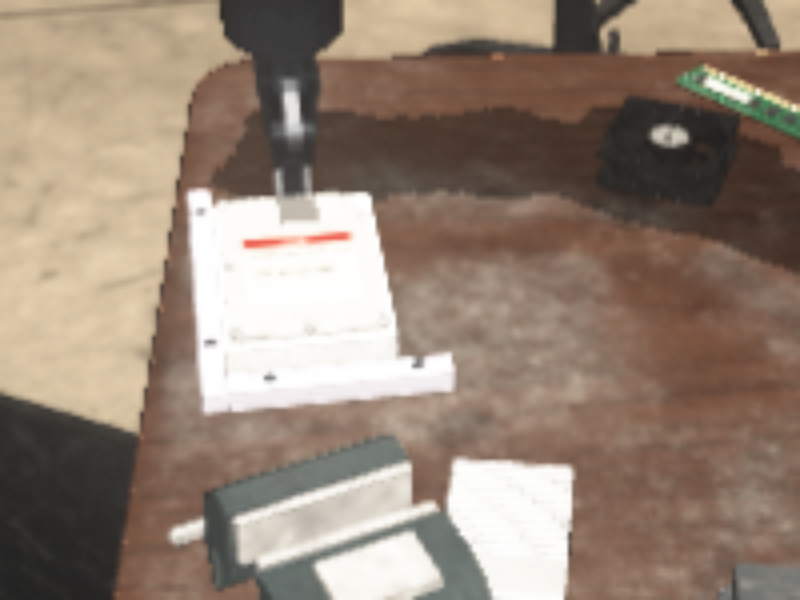

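The fingers at about (298,205) are pushing the drive's right end, and it slides along the rail towards the short rail. The push force is 3.7 N.

>>> jog_arm(
  dp=[
    [0,-0.003,0],
    [0,-0.003,0],
    [0,-0.003,0],
    [0,-0.002,0],
    [0,-0.001,0],
    [0,-0.001,0],
    [0,0,0],
  ],
  delta_rot=[
    [0,0,0],
    [0,0,0],
    [0,0,0],
    [0,0,0],
    [0,0,0],
    [0,0,0],
    [0,0,0],
  ],
  hand=[0,0,0,0,0,0,0],
)

```text
t: 8.03
eef_pos: [0.5343, -0.1823, 0.0083]
ee_rot: [[0.971, 0.238, -0.0], [0.238, -0.971, 0.0], [-0.0, -0.0, -1.0]]
wrist_force: [1.4, -2.5, 0.1]
opening: -0.0002
grip_force: 1.1
```

```bash
python3 -c "from h import *;st()"
```

```text
t 8.03 stopframe [-0.0552 -0.1638] z 0.0083 yaw 13.79 tilt [-0.  0.] F(stop) [ 0.75 -2.71  0.08] open -0.0002
```

>>> jog_arm(
  dp=[
    [0,-0.001,0],
    [0,-0.001,0],
    [0,0,0],
  ],
  delta_rot=[
    [0,0,0],
    [0,0,0],
    [0,0,0],
  ],
  hand=[0,0,0],
)

```text
t: 8.28
eef_pos: [0.5339, -0.1804, 0.0083]
ee_rot: [[0.971, 0.238, -0.0], [0.238, -0.971, 0.0], [-0.0, -0.0, -1.0]]
wrist_force: [-0.3, -3.5, -0.1]
opening: 0.0003
grip_force: 1.4
```

>>> jog_arm(
  dp=[
    [0,-0.001,0],
    [0,-0.001,0],
    [0,0,0],
  ],
  delta_rot=[
    [0,0,0],
    [0,0,0],
    [0,0,0],
  ],
  hand=[0,0,0],
)

```text
t: 8.53
eef_pos: [0.5334, -0.1783, 0.0083]
ee_rot: [[0.971, 0.239, -0.0], [0.239, -0.971, 0.0], [-0.0, -0.0, -1.0]]
wrist_force: [-0.1, -3.2, -0.0]
opening: -0.0
grip_force: 1.5
```

>>> jog_arm(
  dp=[
    [0,-0.001,0],
    [0,-0.001,0],
    [0,0,0],
  ],
  delta_rot=[
    [0,0,0],
    [0,0,0],
    [0,0,0],
  ],
  hand=[0,0,0],
)

```text
t: 8.78
eef_pos: [0.5331, -0.1773, 0.0084]
ee_rot: [[0.971, 0.238, 0.0], [0.238, -0.971, -0.001], [0.0, 0.001, -1.0]]
wrist_force: [0.9, -5.5, -1.2]
opening: -0.0
grip_force: 2.7
```

>>> jog_arm(
  dp=[
    [0,-0.001,0],
    [0,-0.001,0],
    [0,0,0],
  ],
  delta_rot=[
    [0,0,0],
    [0,0,0],
    [0,0,0],
  ],
  hand=[0,0,0],
)

```text
t: 9.03
eef_pos: [0.5331, -0.1771, 0.0086]
ee_rot: [[0.972, 0.237, 0.002], [0.237, -0.972, -0.003], [0.001, 0.003, -1.0]]
wrist_force: [2.3, -11.0, -2.7]
opening: -0.0002
grip_force: 5.2
```

>>> jog_arm(
  dp=[
    [0,-0.001,0],
    [0,-0.001,0],
    [0,0,0],
  ],
  delta_rot=[
    [0,0,0],
    [0,0,0],
    [0,0,0],
  ],
  hand=[0,0,0],
)

```text
t: 9.28
eef_pos: [0.533, -0.1769, 0.0088]
ee_rot: [[0.972, 0.235, 0.003], [0.235, -0.972, -0.004], [0.002, 0.005, -1.0]]
wrist_force: [3.0, -15.0, -2.0]
opening: 0.0002
grip_force: 7.7
```

```bash
python3 -c "from h import *;st()"
```

```text
t 9.28 stopframe [-0.0552 -0.1583] z 0.0088 yaw 13.62 tilt [ 0.003 -0.004] F(stop) [ -0.69 -15.28  -2.01] open 0.0002
```

>>> jog_arm(
  dp=[
    [0,0.006,0],
    [0,0.01,0],
    [0,0.015,-0.01],
    [0,0.01,-0.03],
    [0,0,-0.03],
    [-0.03,0,-0.03],
    [-0.035,0,-0.02],
    [-0.035,0,0],
  ],
  delta_rot=[
    [0,0,0],
    [0,0,0],
    [0,0,0],
    [0,0,0],
    [0,0,0],
    [0,0,0],
    [0,0,0],
    [0,0,0],
  ],
  hand=[0,0,0,0,0,0,0.3,0.5],
)

```text
t: 9.95
eef_pos: [0.447, -0.2364, 0.1315]
ee_rot: [[0.971, 0.24, 0.006], [0.24, -0.971, -0.002], [0.005, 0.003, -1.0]]
wrist_force: [0.3, -1.1, -0.6]
opening: 0.0231
grip_force: 0.0
```

```bash
python3 -c "
from h import *;st()
c=vision.read_camera('side');d=vision.read_camera('top')
a=cv2.resize(c['frame'][165:245,180:280,::-1],(400,320),interpolation=cv2.INTER_CUBIC)
b=cv2.resize(d['frame'][95:215,190:310,::-1],(400,400),interpolation=cv2.INTER_CUBIC)
o=np.zeros((400,800,3),np.uint8);o[:320,:400]=a;o[:,400:]=b*.6;cv2.imwrite('pics/s5.png',o)"
```

```text
t 9.95 stopframe [-0.1529 -0.1957] z 0.1315 yaw 13.91 tilt [ 0.006 -0.002] F(stop) [-0.01 -1.09 -0.64] open 0.0231
```

View pics/s5.png

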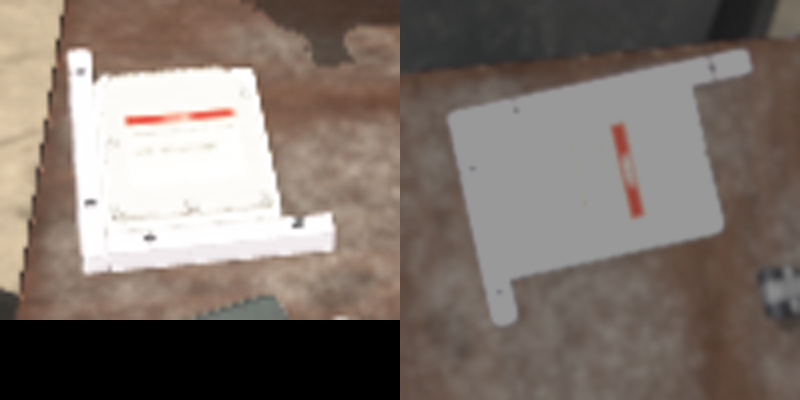

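The right view shows the drive in the corner with no table showing between it and either rail. A last light press on the long side will make sure it is flush.

>>> jog_arm(
  dp=[
    [0,-0.025,0],
    [0,-0.03,0.02],
    [0,-0.03,0.025],
    [0,-0.025,0.025],
    [0,0,0.025],
    [0,0,0.02],
    [0,0,0.008],
    [0,0,0],
  ],
  delta_rot=[
    [0,0,0],
    [0,0,0],
    [0,0,0],
    [0,0,0],
    [0,0,0],
    [0,0,0],
    [0,0,0],
    [0,0,0],
  ],
  hand=[0.5,0.5,0.5,0.5,0.5,0.5,0.5,0.5],
)

```text
t: 10.72
eef_pos: [0.418, -0.1287, 0.0032]
ee_rot: [[0.971, 0.239, -0.004], [0.239, -0.971, 0.001], [-0.003, -0.002, -1.0]]
wrist_force: [-0.2, 0.4, -0.3]
opening: 0.0428
grip_force: 0.0
```

```bash
python3 -c "from h import *;st()"
```

```text
t 10.72 stopframe [-0.1554 -0.0841] z 0.0032 yaw 13.84 tilt [-0.004  0.001] F(stop) [-0.11  0.41 -0.31] open 0.0428
```

Now forward about 41 mm to contact at sx = -0.1145, slowing down towards the end.

>>> jog_arm(
  dp=[
    [0,0,-0.004],
    [0.01,0,0],
    [0.01,0,0],
    [0.008,0,0],
    [0.005,0,0],
    [0.003,0,0],
    [0.002,0,0],
    [0.001,0,0],
  ],
  delta_rot=[
    [0,0,0],
    [0,0,0],
    [0,0,0],
    [0,0,0],
    [0,0,0],
    [0,0,0],
    [0,0,0],
    [0,0,0],
  ],
  hand=[0.5,0.5,0.5,0.5,0.5,0.5,0.5,0.5],
)

```text
t: 11.38
eef_pos: [0.457, -0.12, 0.0088]
ee_rot: [[0.971, 0.239, -0.0], [0.239, -0.971, -0.0], [-0.0, -0.0, -1.0]]
wrist_force: [0.4, -0.2, -0.9]
opening: 0.0427
grip_force: 0.0
```

>>> jog_arm(
  dp=[
    [0.001,0,0],
    [0.001,0,0],
    [0.001,0,0],
    [0,0,0],
  ],
  delta_rot=[
    [0,0,0],
    [0,0,0],
    [0,0,0],
    [0,0,0],
  ],
  hand=[0.5,0.5,0.5,0.5],
)

```text
t: 11.72
eef_pos: [0.4578, -0.1198, 0.0085]
ee_rot: [[0.971, 0.238, -0.003], [0.238, -0.971, -0.0], [-0.003, -0.001, -1.0]]
wrist_force: [-5.2, -0.9, 4.1]
opening: 0.0427
grip_force: 2.7
```

```bash
python3 -c "from h import *;st()"
```

```text
t 11.72 stopframe [-0.1147 -0.0849] z 0.0085 yaw 13.76 tilt [-0.003 -0.   ] F(stop) [-5.23  0.39  4.14] open 0.0427
```

>>> jog_arm(
  dp=[
    [0.001,0,0],
    [0.001,0,0],
    [0,0,0],
    [-0.005,0,0],
    [-0.01,0,0],
    [-0.015,0,-0.005],
    [0,0,-0.03],
    [0,0,-0.03],
  ],
  delta_rot=[
    [0,0,0],
    [0,0,0],
    [0,0,0],
    [0,0,0],
    [0,0,0],
    [0,0,0],
    [0,0,0],
    [0,0,0],
  ],
  hand=[0.5,0.5,0.5,0.5,0.5,0.5,0.5,0.5],
)

```text
t: 12.38
eef_pos: [0.43, -0.1261, 0.0734]
ee_rot: [[0.971, 0.238, -0.004], [0.238, -0.971, 0.001], [-0.004, -0.002, -1.0]]
wrist_force: [0.5, -0.6, 0.2]
opening: 0.0426
grip_force: 0.0
```

>>> jog_arm(
  dp=[
    [-0.02,0.02,-0.03],
    [-0.02,0.03,-0.01],
    [0,0.03,0],
    [0,0.03,0],
    [0,0,0],
  ],
  delta_rot=[
    [0,0,0],
    [0,0,0],
    [0,0,0],
    [0,0,0],
    [0,0,0],
  ],
  hand=[0.5,0.5,0.5,0.5,0.5],
)

```text
t: 12.8
eef_pos: [0.4205, -0.2489, 0.1146]
ee_rot: [[0.973, 0.232, 0.003], [0.232, -0.973, -0.004], [0.002, 0.005, -1.0]]
wrist_force: [0.7, -0.7, 1.0]
opening: 0.0426
grip_force: 0.0
```

```bash
python3 -c "
from h import *;st()
c=vision.read_camera('side');d=vision.read_camera('top')
a=cv2.resize(c['frame'][165:245,180:280,::-1],(400,320),interpolation=cv2.INTER_CUBIC)
b=cv2.resize(d['frame'][95:215,190:310,::-1],(400,400),interpolation=cv2.INTER_CUBIC)
o=np.zeros((400,800,3),np.uint8);o[:320,:400]=a;o[:,400:]=b*.6;cv2.imwrite('pics/s6.png',o)"
```

```text
t 12.8 stopframe [-0.1816 -0.2015] z 0.1146 yaw 13.42 tilt [ 0.003 -0.004] F(stop) [ 0.49 -0.79  0.98] open 0.0426
```

View pics/s6.png

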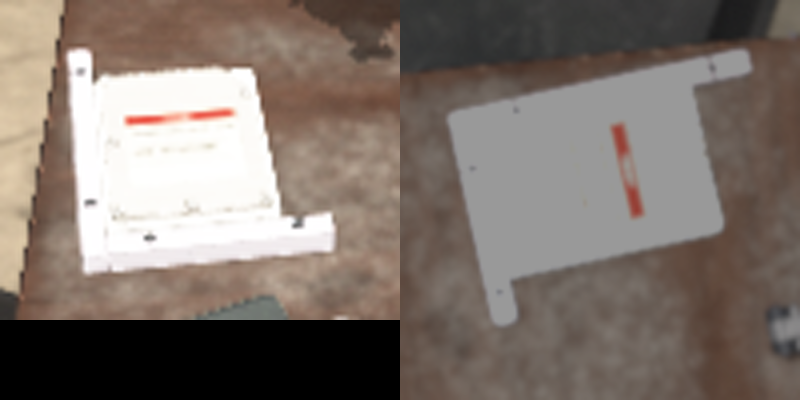

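The picture is unchanged: the drive is seated against both rails and the arm is clear of everything.

```bash
python3 -c "
from plant import ticket;print(ticket.finish_job())"
```

```text
the job is handed in; nothing more can be done
None
```

The drive is pushed into the corner of the stop against both rails, confirmed by contact force and both cameras, and the job is handed in at about 13 s; no verdict came back.

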